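Click the gain thumbwheel of a flaw detector onto its mark and store it

ROBOT

A 6-joint arm with a two-finger parallel gripper is mounted at the origin on the work surface. World frame = base frame: x ahead of the robot, y to its left, z up, the work surface at z = 0. Lengths are in mm, angles in rad, forces in N, time in s.
With the tool pointing down it reaches from about 350 to 975 mm from the base axis. Payload 7.1 kg.
Tool frame: the origin (TCP) lies between the finger pads; the fingertips stand 8 mm ahead of it and the grasp point (between the pads) lies 11 mm behind it (ctrl.tips_ahead is the distance from the TCP to the fingertips, in mm); y points along the fingers, z is the direction in which the jaws open and shut, and the axes are right-handed (so a half turn about y gives the same grasp; the last joint's range is limited). The gripper opens to 88 mm and grips with 3 to 60 N. Pads are 20 mm wide; open, the fingers measure 115 mm over their backs; the gripper's body (75 mm by 178 mm) begins 61 mm behind the grasp point.
Start: joints at [-1.366, 0.423, 1.63, -0, 1.089, -0.019], TCP at [138.73, -609.392, 230.675] pointing down, gripper open.
Joint ranges: [-3, 3], [-0.9, 2.11], [0.09, 2.58], [-1.31, 4.45], [0.11, 2.69], [-2.54, 2.54]. Speed limits (rad/s): [2.39, 2.39, 3.01, 3.14, 3.14, 3.14].

INTERFACE

Orientations are given as a rotation vector (axis times angle).
In Python, from workcell import ctrl gives the robot as it stands.
- The arm moves only by the shell command python3 -m creep 'ROWS'. ROWS is JSON, a list of rows, each an object of numbers: "tx", "ty", "tz": the shift along the world's x, y, z in mm; "rx", "ry", "rz": the turn, a rotation vector about the world's x, y, z in rad; "fingers": the closure in counts, from 0 (fully open) to 255 (shut). A call has 1 to 10 rows; each row is the pose to reach, as a shift and turn from the pose commanded when the call began; what a row does not reach only later rows make up. A row lasts 1/8 s, in which the tool goes at most 62.5 mm and 10.7 degrees, less where a joint would pass 70% of its speed; a pose out of reach is approached as far as the arm can. A call with a gripper value outside its range is refused whole. The fingers move at their own pace and stop on an object; the grip force is fixed at half the most. Time passes only in rows, so rows that repeat a pose let the fingers close. It gives the time, the measured TCP pose, the force and the opening at its end, in the units of the state.
- ctrl.get_obs(): the state, without advancing time (a new reading comes with each control period).
- ctrl.get_image(name): name is "scene" or "top"; returns a dict with "pixels" (480x640x3 uint8, blue, green, red), "intrinsics" (3x3 intrinsics, pixels), "k1" (the pictures are not rectified: a ray, as slopes to the right and down, at radius r is drawn at 1 + k1 r^2 times it, then the intrinsics apply), "rvec" (rotation vector, rad) and "tvec" (3), from world to camera coordinates, as OpenCV has them. Camera axes: x right, y down, z forward; pixel columns grow to the right and rows downward; lengths in mm; the calibration is good to about 2 mm. A picture is of the moment at which its call begins. There is no depth.
- ctrl.close_job(): hands the job in, once; it reports no verdict.
The state is a dict: "t": time; "qpos": joint angles; "qvel": joint speeds; "joint_torque": joint torques, N m; "ee_pos": TCP position; "orientation": TCP orientation; "ft_force": force on the tool from outside, world axes, zero at the start; "moment": the same for the moment, N m; "width": finger opening in mm.
Only numpy, scipy, OpenCV 4.12 (cv2) and the standard library are available. Lean on these libraries where they do the work, as an engineer would, in place of code of your own. Each camera call takes 0.05 s, during which the arm holds its last target.

TASK

With a fingertip, roll the wide knurled thumbwheel of the flaw detector, by rubbing along its top, until it clicks into the detent in which its white line stands at the very top, in line with the white marks on the cheeks beside it. Then push the round key at the other end of the same strip all the way down with a fingertip to store the setting, and let it come back up. Leave the narrow thumbwheel as it is, do not press the key while the line is off its marks, and pick up or move nothing else.

Things in the scene. Friction and masses are not known exactly. Their poses are not given: they have to be found in the camera images.
- unit: The flaw detector: grey box with blue corners, 230 mm (x) by 310 mm (y), 68 mm high, lying fixed on the bench, screen up. Origin: centre of its underside. Its x axis points level from the control strip to the screen and the black carrying handle (35 mm out from the far side); z up. Control strip at x = -65 mm: wide thumbwheel at y = +85 mm, narrow one at y = +12 mm, round key at y = -105 mm.
- wheel_crest (a point): Highest point of the wide thumbwheel at mid-width, 81 mm above the bench, 13 mm above the panel; fixed to the unit, axes as the unit's. Black rubber drum, 60 mm diameter, 26 mm wide, axle level along the unit's y, sunk in the panel so that only its top shows. Fixed black cheeks on both sides, 46 mm long, 20 mm wide, tops 5 mm below the crest, each with a white mark at the crest.
- wheel (a joint): Angle of the wide thumbwheel, rad. 0: its white line is at the very top; negative: line towards the unit's -x (near edge), positive: towards +x. A click every 0.349 rad (10.5 mm along the rim); let go, it springs into the nearest one; about 1 to 1.5 N at the rim leaves one. Starts 1 or 2 clicks negative: roll its top towards the screen. Stops at +-1.35.
- wheel_seat (a joint): How far the wide thumbwheel is pushed down on its spring, m: 0 up, 0.003 at its stop. About 2.5 N starts it, 7 N reaches the stop. 4 to 7 N of downward fingertip push is ample to drag the wheel round; pushing it down does nothing else.
- trim_crest (a point): The highest point of the narrow thumbwheel (60 mm diameter, 10 mm wide, no line, no clicks), 81 mm above the bench, between lower 10 mm wide cheeks; fixed to the unit. To be left alone.
- trim (a joint): Angle of the narrow thumbwheel, rad, 0 at the start; must stay.
- key_top (a point): Centre of the top face of the round key, a grey sprung push button of 26 mm diameter in a black round housing (42 mm diameter, 12 mm high) on the strip; 90 mm above the bench when up; moves with the key.
- key (a joint): How far the key is pushed down, m: 0 up, 0.006 at its stop; 5 N takes it fully down; springs back.
- probe: Small upright steel and black probe, 20 mm diameter, 38 mm tall, loose on the control strip between the narrow wheel and the key; origin at the centre of its foot. Not to be moved.
- step_block: Steel staircase calibration block, 30 by 88 mm, up to 40 mm high, on the bench beside the unit; origin under its centre. Not to be moved.
- phone: Phone, 72 by 150 by 9 mm, flat on the bench on the key's side of the unit; origin under its centre. Not to be moved.
- gel: Bottle of gel, 54 mm diameter, 150 mm tall; origin under its centre. Not to be moved.
- adapter: Black power adapter, 55 by 125 by 34 mm; origin under its centre. Not to be moved.
- tape: Roll of tape, 80 mm diameter, 24 mm high, lying flat; origin under its centre. Not to be moved.
- test_disc: Steel test disc, 52 mm diameter, 25 mm high, lying flat; origin under its centre. Not to be moved.

How it is judged:
By the outcome, as a careful person would: the job done as asked, in the order asked, and still so for the second after the job is handed in, with the robot touching nothing.
It also fails if it takes over 51 s, if anything falls off the work surface, if the arm or the gripper's body presses on something with over 40 N, if the wrist force passes 120 N, or if a joint passes its speed limit or range.

## Working session

There is one attempt and no reset: what is moved stays moved. The work goes in short steps, Python scripts to look and compute and a shell command to move; the robot and the scene stay as the last step left them, time stands still between calls to the robot, and variables do not carry over. Pictures are saved under pics/ and viewed, and the job is handed in when it is done.

```bash
ls; mkdir -p pics; python3 - <<'E'
from workcell import ctrl
import cv2
for n in("scene","top"):
    im=ctrl.get_image(n); cv2.imwrite(f"pics/{n}0.png",im["pixels"])
    print(n,im["intrinsics"],im["k1"],im["rvec"],im["tvec"])
o=ctrl.get_obs(); print(o, ctrl.tips_ahead)
E
```

```text
pics
scene [[597.00219509   0.         308.34858134]
 [  0.         597.00219509 235.44428047]
 [  0.           0.           1.        ]] -0.1123892315915623 [ 1.6992333   1.76159136 -0.78057227] [  26.47478894 -281.25482125 1844.6545723 ]
top [[517.19609515   0.         318.24004203]
 [  0.         517.19609515 239.8418052 ]
 [  0.           0.           1.        ]] -0.047212114700534186 [ 2.1617486  -2.13981418  0.14394464] [  11.71054912  533.02035328 1259.95295353]
{'t': 0.1, 'qpos': array([-1.36602002e+00,  4.23754905e-01,  1.63058938e+00, -4.95028722e-05,
        1.08860617e+00, -1.90110039e-02]), 'qvel': array([-1.79411189e-03, -1.47329422e-03, -2.42906544e-03,  6.97112791e-04,
       -6.94707411e-05, -8.50691063e-04]), 'joint_torque': array([ 9.54661118e-04, -5.45615852e+01, -2.74324805e+01,  6.46292302e-02,
        1.89094862e-02, -4.07150537e-05]), 'ee_pos': array([ 138.60990657, -608.94132063,  229.99487379]), 'orientation': array([-0.23651439,  2.10452512, -2.10167256]), 'ft_force': array([-0.19670818, -0.48686943, -0.66902781]), 'moment': array([-0.00850195, -0.02024583,  0.01532504]), 'width': 88.19227792496584} 8.0
```

View pics/scene0.png

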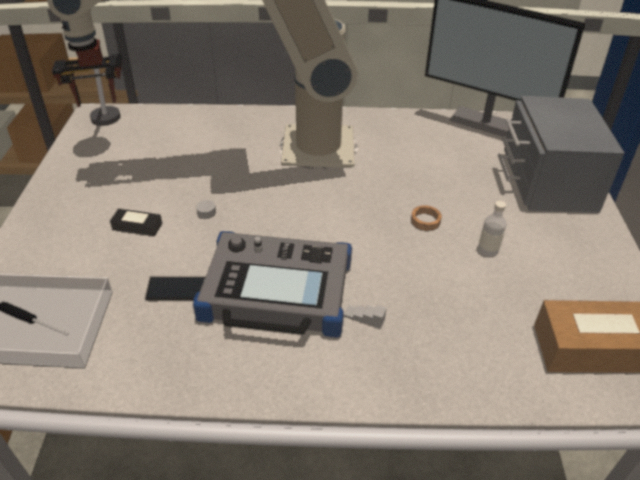

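View pics/top0.png

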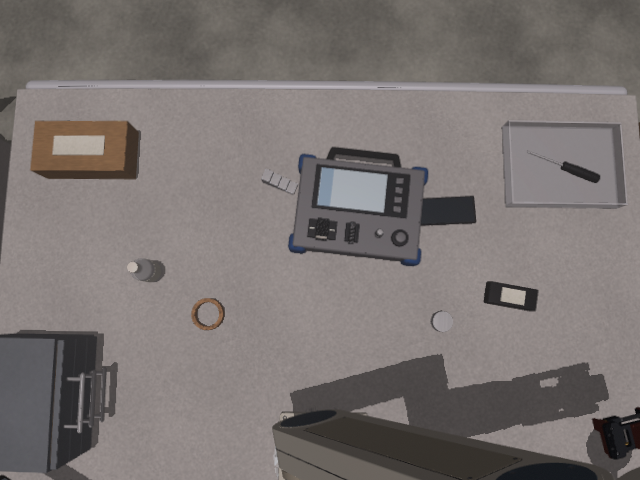

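The top view shows the unit around (360,210): key near (399,238), probe (379,233), narrow wheel (352,232), wide wheel (322,230). I'll zoom in for accurate pixel positions.

```bash
cat > h.py <<'E'
import cv2,numpy as np
from workcell import ctrl
def ray(im,u,v):
    K=im["intrinsics"];k=im["k1"]
    d=cv2.undistortPoints(np.array([[[u,v]]],float),K,np.array([k,0,0,0,0.]))[0,0]
    R=cv2.Rodrigues(np.array(im["rvec"]))[0];t=np.array(im["tvec"]).ravel()
    return -R.T@t, R.T@np.array([d[0],d[1],1])
def onz(im,u,v,z):
    c,d=ray(im,u,v); return c+d*(z-c[2])/d[2]
def proj(im,P):
    return cv2.projectPoints(np.atleast_2d(np.array(P,float)),np.array(im["rvec"]),np.array(im["tvec"]),im["intrinsics"],np.array([im["k1"],0,0,0,0.]))[0][:,0]
def crop(im,x0,y0,x1,y1,f,name):
    cv2.imwrite(name,cv2.resize(im["pixels"][y0:y1,x0:x1],None,fx=f,fy=f,interpolation=cv2.INTER_CUBIC))
E
python3 - <<'E'
from h import *
t=ctrl.get_image("top"); crop(t,285,145,435,270,5,"pics/t1.png")
s=ctrl.get_image("scene"); crop(s,190,225,360,335,4.7,"pics/s1.png")
for n,im in(("top",t),("scene",s)):
    hsv=cv2.cvtColor(im["pixels"],cv2.COLOR_BGR2HSV)
    m=cv2.inRange(hsv,(105,110,40),(125,255,200))
    c,_,st,ce=None,None,None,None
    k,l,st,ce=cv2.connectedComponentsWithStats(m)
    for i in range(1,k):
        if st[i,4]>15: print(n,st[i],ce[i],onz(im,*ce[i],68).round(1))
E
```

```text
top [299 155  16  14  53] [302.94339623 159.47169811] [730.9  57.4  68. ]
top [414 167  14  16  49] [423.24489796 172.04081633] [ 701.9 -243.1   68. ]
top [289 235  15  16  82] [293.75609756 245.02439024] [515.2  76.7  68. ]
top [404 249  16  15  75] [413.53333333 259.44      ] [ 482.7 -215.4   68. ]
scene [622   0  18  12 182] [631.43956044   5.44505495] [-1150.9  1433.     68. ]
scene [594  36  35  78 919] [610.19151251  70.99564744] [-445.2 1066.1   68. ]
scene [ 612   53   28  126 1631] [629.08522379 118.31943593] [-107.6 1007.4   68. ]
scene [194 293  18  29 265] [202.41132075 309.9509434 ] [ 738.7 -224.9   68. ]
scene [323 309  19  15 118] [333.6779661  318.48305085] [751.2  52.7  68. ]
```

View pics/t1.png

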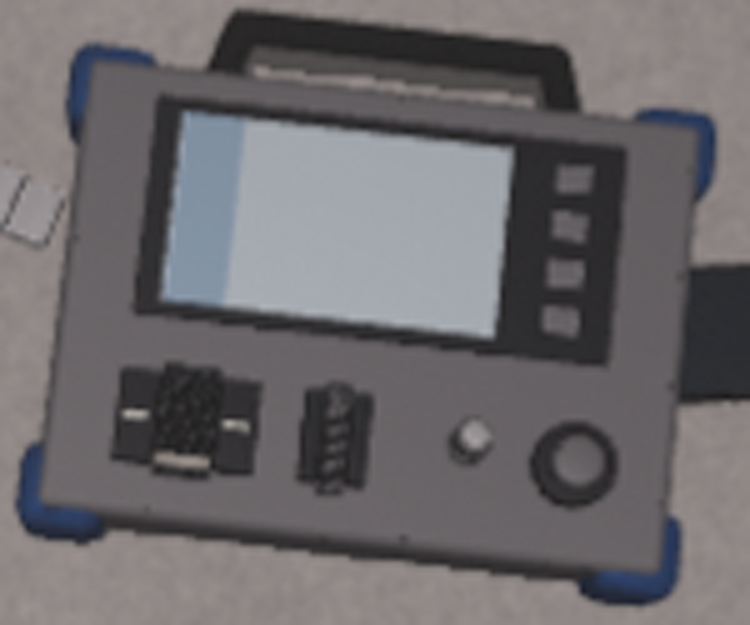

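View pics/s1.png

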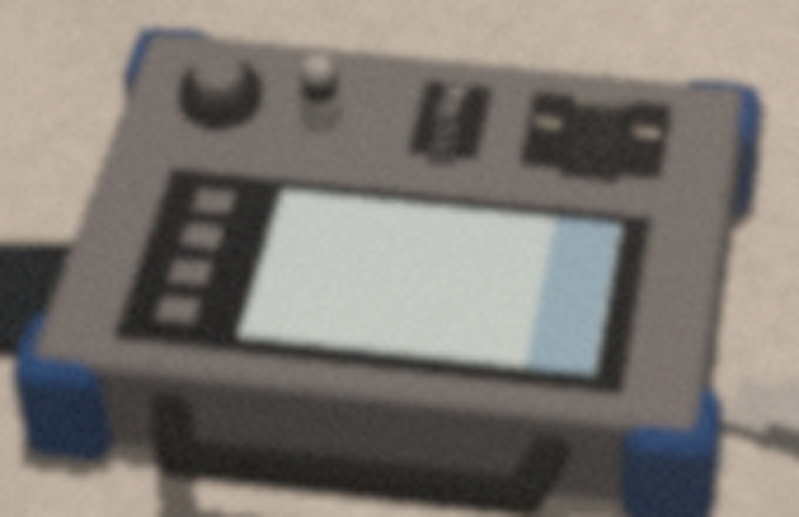

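Top crop: cheek marks at (136,413),(235,425), line at (183,461) on the near side, about two clicks. The key is at (576,460), probe head (473,438) and narrow wheel (337,437). Next, positions.

```bash
python3 - <<'E'
from h import *
t=ctrl.get_image("top"); s=ctrl.get_image("scene")
T=lambda x,y:(285+(x+.5)/5-.5,145+(y+.5)/5-.5)
S=lambda x,y:(190+(x+.5)/4.7-.5,225+(y+.5)/4.7-.5)
# refine marks in each by bright centroid
P={}
for n,a,b,z in(("markL",(136,413),(649,131),76),("markR",(235,425),(547,122),76),("key",(576,460),(210,80),90),("trim",(337,438),(452,118),80),("probe",(475,434),(319,66),106)):
    A=onz(t,*T(*a),z);B=onz(s,*S(*b),z);P[n]=A
    c1,d1=ray(t,*T(*a));c2,d2=ray(s,*S(*b))
    x=np.linalg.lstsq(np.c_[d1,-d2],c2-c1,rcond=None)[0]
    print(n,A.round(1),B.round(1),"tri",((c1+d1*x[0]+c2+d2*x[1])/2).round(1))
print("line",onz(t,*T(183,461),74).round(1))
c=[onz(t,*T(*p),68) for p in((92,65),(697,128),(660,572),(40,503))]
for q in c: print(q.round(1))
w=(P["markL"]+P["markR"])/2; d=w-P["key"]; print("wheel",w,"dist key-wheel",np.hypot(*d[:2]),"marks",np.hypot(*(P["markL"]-P["markR"])[:2]))
yaw=np.arctan2(-d[0],d[1]); print("yaw",yaw, "corner yaw",[np.arctan2(-(a-b)[0],(a-b)[1]) for a,b in((c[0],c[1]),(c[3],c[2]))])
R=cv2.Rodrigues(ctrl.get_obs()["orientation"])[0];print(R.round(3))
E
```

```text
markL [558.4  33.1  76. ] [561.1  37.9  76. ] tri [558.7  35.5  73.7]
markR [552.9 -15.2  76. ] [556.5 -12.4  76. ] tri [553.4 -13.9  73. ]
key [ 535.4 -179.    90. ] [ 547.4 -179.3   90. ] tri [ 536.8 -181.    80.2]
trim [546.4 -64.6  80. ] [559.6 -59.   80. ] tri [548.  -62.6  69.1]
probe [ 545.1 -128.6  106. ] [ 552.6 -123.8  106. ] tri [ 545.9 -127.   100. ]
line [535.3   9.9  74. ]
[735.7  57.3  68. ]
[ 706.6 -245.1   68. ]
[ 483.9 -222.9   68. ]
[514.7  79.5  68. ]
wheel [555.65110938   8.9310233   76.        ] dist key-wheel 189.06426707523138 marks 48.57621937996745
yaw -0.10730663656453747 corner yaw [np.float64(-0.0958330261632928), np.float64(-0.1015539513622929)]
[[-0.975 -0.     0.222]
 [-0.222  0.001 -0.975]
 [ 0.    -1.    -0.001]]
```

Checks: wheel to key is 189 mm (190 expected) and the yaw of about -0.10 matches the corners. The wheel crest is about (555.5, 9.5, 81) and the key about (535.5, -180, 90). The wheel is two clicks negative. I'll close the fingers, align with the unit and travel above the wheel.

```bash
python3 -m creep '[{"tx":34,"ty":51,"rz":-0.08,"fingers":255},{"tx":68,"ty":102,"rz":-0.16,"fingers":255},{"tx":102,"ty":153,"rz":-0.24,"fingers":255},{"tx":136,"ty":204,"rz":-0.325,"fingers":255},{"tx":170,"ty":255,"rz":-0.325,"fingers":255},{"tx":204,"ty":306,"rz":-0.325,"fingers":255},{"tx":238,"ty":357,"rz":-0.325,"fingers":255},{"tx":272,"ty":408,"rz":-0.325,"fingers":255},{"tx":306,"ty":459,"rz":-0.325,"fingers":255},{"tx":340,"ty":510,"rz":-0.325,"fingers":255}]'
```

```text
schema error: expected keys tx, ty, tz, rx, ry, rz, fingers
```

```bash
python3 -m creep '[{"tx":34,"ty":51,"tz":0,"rx":0,"ry":0,"rz":-0.08,"fingers":255},{"tx":68,"ty":102,"tz":0,"rx":0,"ry":0,"rz":-0.16,"fingers":255},{"tx":102,"ty":153,"tz":0,"rx":0,"ry":0,"rz":-0.24,"fingers":255},{"tx":136,"ty":204,"tz":0,"rx":0,"ry":0,"rz":-0.325,"fingers":255},{"tx":170,"ty":255,"tz":0,"rx":0,"ry":0,"rz":-0.325,"fingers":255},{"tx":204,"ty":306,"tz":0,"rx":0,"ry":0,"rz":-0.325,"fingers":255},{"tx":238,"ty":357,"tz":0,"rx":0,"ry":0,"rz":-0.325,"fingers":255},{"tx":272,"ty":408,"tz":0,"rx":0,"ry":0,"rz":-0.325,"fingers":255},{"tx":306,"ty":459,"tz":0,"rx":0,"ry":0,"rz":-0.325,"fingers":255},{"tx":340,"ty":510,"tz":0,"rx":0,"ry":0,"rz":-0.325,"fingers":255}]'
```

```text
t: 1.55
ee_pos: [479.7, -97.6, 231.0]
orientation: [-0.111, -2.17, 2.17]
ft_force: [0.2, -1.1, -0.1]
width: 0.4
```

```bash
python3 -m creep '[{"tx":28,"ty":44,"tz":0,"rx":0,"ry":0,"rz":0,"fingers":255},{"tx":56,"ty":88,"tz":0,"rx":0,"ry":0,"rz":0,"fingers":255},{"tx":71,"ty":110,"tz":-20,"rx":0,"ry":0,"rz":0,"fingers":255},{"tx":71,"ty":110,"tz":-70,"rx":0,"ry":0,"rz":0,"fingers":255},{"tx":71,"ty":110,"tz":-118,"rx":0,"ry":0,"rz":0,"fingers":255},{"tx":71,"ty":110,"tz":-118,"rx":0,"ry":0,"rz":0,"fingers":255},{"tx":71,"ty":110,"tz":-118,"rx":0,"ry":0,"rz":0,"fingers":255}]'
python3 - <<'E'
from h import *
o=ctrl.get_obs();print(o["ee_pos"],o["ft_force"],cv2.Rodrigues(o["orientation"])[0].round(3))
t=ctrl.get_image("top"); crop(t,285,145,435,270,5,"pics/t2.png")
s=ctrl.get_image("scene"); crop(s,190,180,360,300,4.7,"pics/s2.png")
E
```

```text
t: 2.42
ee_pos: [550.7, 10.5, 114.0]
orientation: [-0.112, -2.17, 2.17]
ft_force: [-0.3, 0.1, -0.8]
width: 0.4
[550.70066754  10.51712378 113.99320905] [-0.34291774  0.13120893 -0.81727548] [[-0.995  0.002 -0.101]
 [ 0.101 -0.    -0.995]
 [-0.002 -1.    -0.   ]]
```

View pics/t2.png

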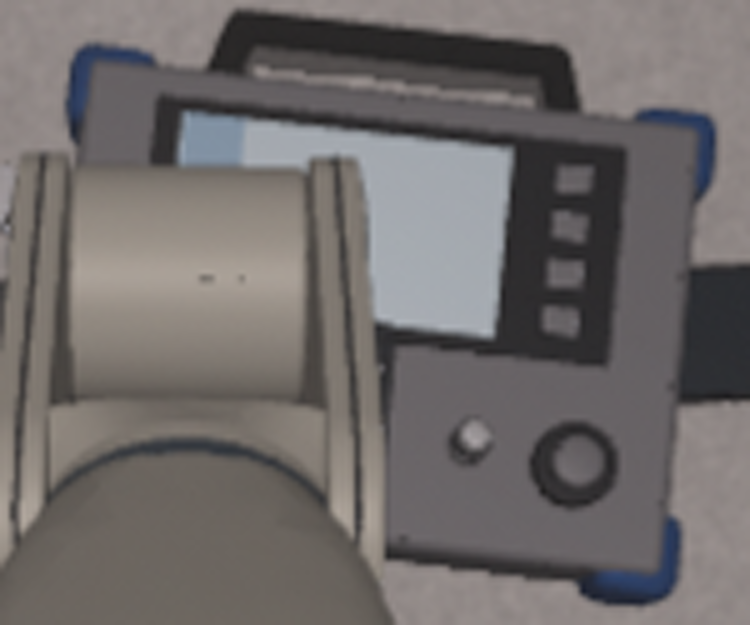

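View pics/s2.png

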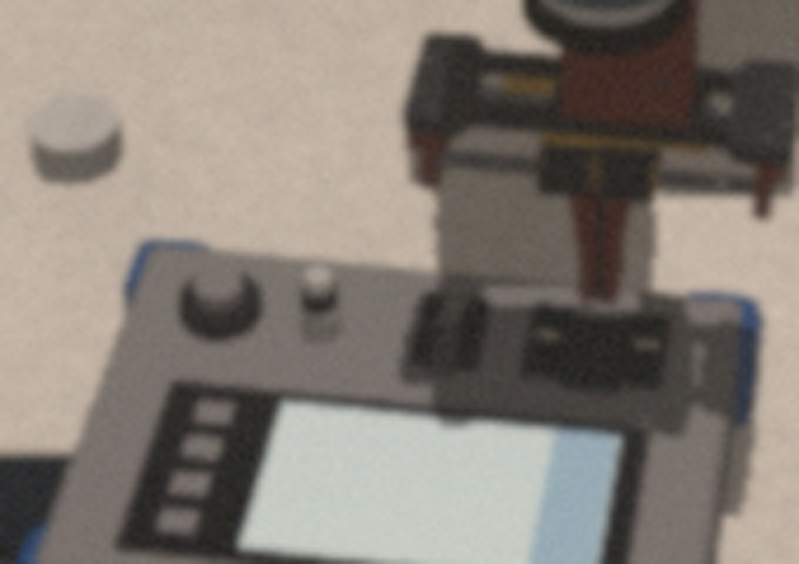

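The scene view shows the fingertips over the wide wheel, and the underside stubs are well above the panel. I'll descend and find contact by force.

```bash
python3 -m creep '[{"tx":-1,"ty":0,"tz":-12,"rx":0,"ry":0,"rz":0,"fingers":255},{"tx":-1,"ty":0,"tz":-20,"rx":0,"ry":0,"rz":0,"fingers":255},{"tx":-1,"ty":0,"tz":-22,"rx":0,"ry":0,"rz":0,"fingers":255},{"tx":-1,"ty":0,"tz":-22,"rx":0,"ry":0,"rz":0,"fingers":255}]'
```

```text
t: 3.02
ee_pos: [548.6, 10.6, 90.4]
orientation: [-0.109, -2.169, 2.169]
ft_force: [-0.3, -0.3, -0.9]
width: 0.2
```

```bash
python3 -m creep '[{"tx":0,"ty":0,"tz":-1.5,"rx":0,"ry":0,"rz":0,"fingers":255},{"tx":0,"ty":0,"tz":-2.5,"rx":0,"ry":0,"rz":0,"fingers":255},{"tx":0,"ty":0,"tz":-2.5,"rx":0,"ry":0,"rz":0,"fingers":255}]'
```

```text
t: 3.4
ee_pos: [549.1, 10.6, 88.5]
orientation: [-0.111, -2.17, 2.17]
ft_force: [0.0, -0.2, 3.6]
width: 0.3
```

```bash
python3 -m creep '[{"tx":0,"ty":0,"tz":-1,"rx":0,"ry":0,"rz":0,"fingers":255},{"tx":3,"ty":-0.3,"tz":-1,"rx":0,"ry":0,"rz":0,"fingers":255},{"tx":6,"ty":-0.6,"tz":-1,"rx":0,"ry":0,"rz":0,"fingers":255}]'
```

```text
t: 3.78
ee_pos: [555.0, 10.0, 87.4]
orientation: [-0.11, -2.17, 2.169]
ft_force: [-0.2, 0.2, 5.4]
width: 0.3
```

```bash
python3 -m creep '[{"tx":3,"ty":-0.3,"tz":0,"rx":0,"ry":0,"rz":0,"fingers":255},{"tx":6,"ty":-0.6,"tz":0,"rx":0,"ry":0,"rz":0,"fingers":255},{"tx":7,"ty":-0.7,"tz":0,"rx":0,"ry":0,"rz":0,"fingers":255}]'
```

```text
t: 4.15
ee_pos: [561.9, 9.3, 87.2]
orientation: [-0.11, -2.169, 2.169]
ft_force: [-1.1, 0.3, 5.5]
width: 0.4
```

```bash
python3 - <<'E'
from h import *
s=ctrl.get_image("scene"); crop(s,270,225,360,295,8,"pics/s3.png")
E
```

```text
(no output)
```

View pics/s3.png

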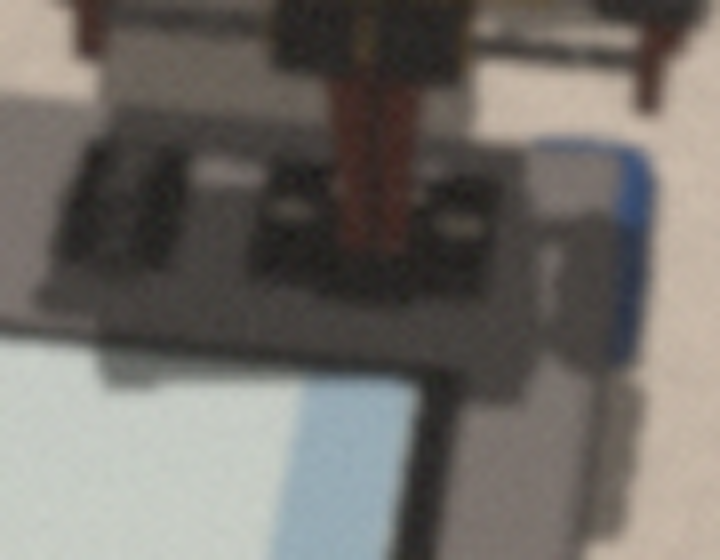

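The fingers hide the line at this point (tip around (375,245) in the crop). Drag force is -1.1 N in x. I'll lift straight up and look.

```bash
python3 -m creep '[{"tx":0,"ty":0,"tz":10,"rx":0,"ry":0,"rz":0,"fingers":255},{"tx":0,"ty":0,"tz":50,"rx":0,"ry":0,"rz":0,"fingers":255},{"tx":-13,"ty":1.3,"tz":50,"rx":0,"ry":0,"rz":0,"fingers":255},{"tx":-13,"ty":1.3,"tz":50,"rx":0,"ry":0,"rz":0,"fingers":255}]'
python3 - <<'E'
from h import *
s=ctrl.get_image("scene"); crop(s,270,215,360,285,8,"pics/s4.png")
E
```

```text
t: 4.7
ee_pos: [547.3, 10.7, 136.9]
orientation: [-0.108, -2.169, 2.169]
ft_force: [-0.7, 0.1, -0.3]
width: 0.4
```

View pics/s4.png

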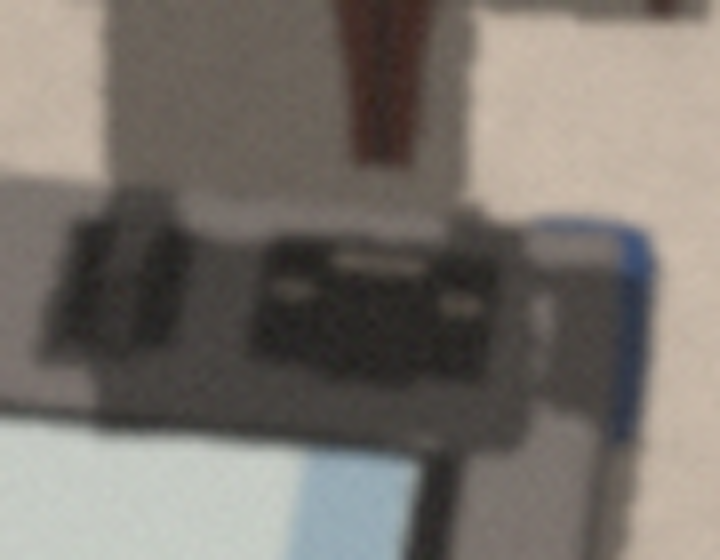

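The line now shows at crop (380,263), with the marks at (293,290) and (462,302). I'll check which click that corresponds to.

```bash
cat > pred.py <<'E'
from h import *
def pred(s,x0,y0,f):
    ux=np.array([.995,-.1,0]);uy=np.array([.1,.995,0])
    c=np.array([555.5,9.5,51])
    P=lambda p:((proj(s,p)[0]-[x0,y0]+.5)*f-.5).round()
    print("marks",P(c+uy*24+[0,0,25]),P(c-uy*24+[0,0,25]))
    for k in(-2,-1,0,1): print(k,P(c+30*(np.sin(k*.349)*ux+np.array([0,0,np.cos(k*.349)]))))
E
python3 - <<'E'
from pred import *
pred(ctrl.get_image("scene"),270,215,8)
E
```

```text
marks [450. 295.] [285. 280.]
-2 [376. 248.]
-1 [372. 255.]
0 [367. 275.]
1 [363. 304.]
```

Matches -1 after the shared offset. One more click: same stroke, 12 mm.

```bash
python3 -m creep '[{"tx":0,"ty":0,"tz":-40,"rx":0,"ry":0,"rz":0,"fingers":255},{"tx":0,"ty":0,"tz":-49,"rx":0,"ry":0,"rz":0,"fingers":255},{"tx":0,"ty":0,"tz":-50,"rx":0,"ry":0,"rz":0,"fingers":255},{"tx":3,"ty":-0.3,"tz":-50,"rx":0,"ry":0,"rz":0,"fingers":255},{"tx":6,"ty":-0.6,"tz":-50,"rx":0,"ry":0,"rz":0,"fingers":255},{"tx":9,"ty":-0.9,"tz":-50,"rx":0,"ry":0,"rz":0,"fingers":255},{"tx":12,"ty":-1.2,"tz":-50,"rx":0,"ry":0,"rz":0,"fingers":255},{"tx":12,"ty":-1.2,"tz":-50,"rx":0,"ry":0,"rz":0,"fingers":255}]'
python3 -m creep '[{"tx":0,"ty":0,"tz":10,"rx":0,"ry":0,"rz":0,"fingers":255},{"tx":0,"ty":0,"tz":50,"rx":0,"ry":0,"rz":0,"fingers":255},{"tx":-13,"ty":1.3,"tz":50,"rx":0,"ry":0,"rz":0,"fingers":255},{"tx":-13,"ty":1.3,"tz":50,"rx":0,"ry":0,"rz":0,"fingers":255}]'
python3 - <<'E'
from h import *
s=ctrl.get_image("scene"); crop(s,270,215,360,285,8,"pics/s5.png")
E
```

```text
t: 5.8
ee_pos: [561.2, 9.2, 87.3]
orientation: [-0.111, -2.17, 2.17]
ft_force: [-0.1, -1.8, 4.8]
width: 0.8
t: 6.3
ee_pos: [546.3, 10.9, 137.0]
orientation: [-0.108, -2.169, 2.169]
ft_force: [-0.5, -0.1, 0.1]
width: 0.3
```

View pics/s5.png

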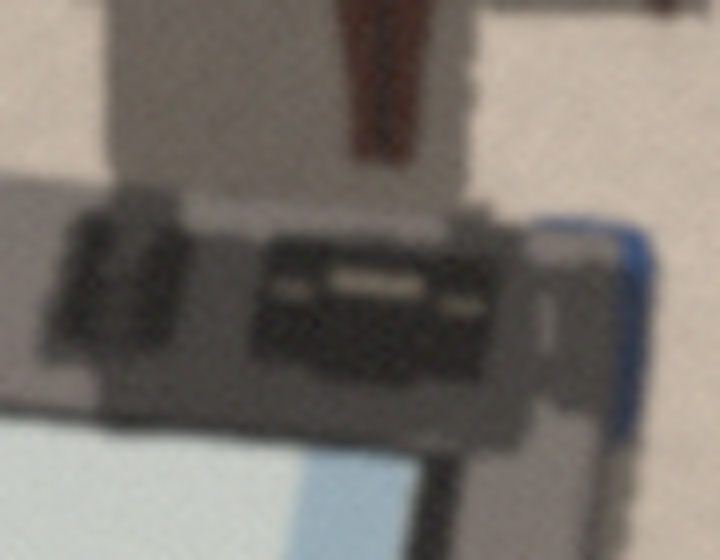

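The line is at (377,283), matching the prediction for click 0 (275 + 8), level with its marks. Next I'll move above the key, staying high over the probe, and confirm the line in the top view.

```bash
python3 -m creep '[{"tx":0,"ty":0,"tz":40,"rx":0,"ry":0,"rz":0,"fingers":255},{"tx":-3,"ty":-48,"tz":40,"rx":0,"ry":0,"rz":0,"fingers":255},{"tx":-6,"ty":-96,"tz":40,"rx":0,"ry":0,"rz":0,"fingers":255},{"tx":-9,"ty":-144,"tz":40,"rx":0,"ry":0,"rz":0,"fingers":255},{"tx":-12,"ty":-190,"tz":40,"rx":0,"ry":0,"rz":0,"fingers":255},{"tx":-12,"ty":-190.5,"tz":0,"rx":0,"ry":0,"rz":0,"fingers":255},{"tx":-12,"ty":-190.5,"tz":-20,"rx":0,"ry":0,"rz":0,"fingers":255},{"tx":-12,"ty":-190.5,"tz":-20,"rx":0,"ry":0,"rz":0,"fingers":255}]'
python3 - <<'E'
from h import *
t=ctrl.get_image("top"); crop(t,285,145,435,270,5,"pics/t6.png")
s=ctrl.get_image("scene"); crop(s,190,195,360,295,4.7,"pics/s6.png")
E
```

```text
t: 7.35
ee_pos: [534.0, -179.4, 114.7]
orientation: [-0.105, -2.169, 2.165]
ft_force: [0.4, -0.0, 0.0]
width: 0.4
```

View pics/t6.png

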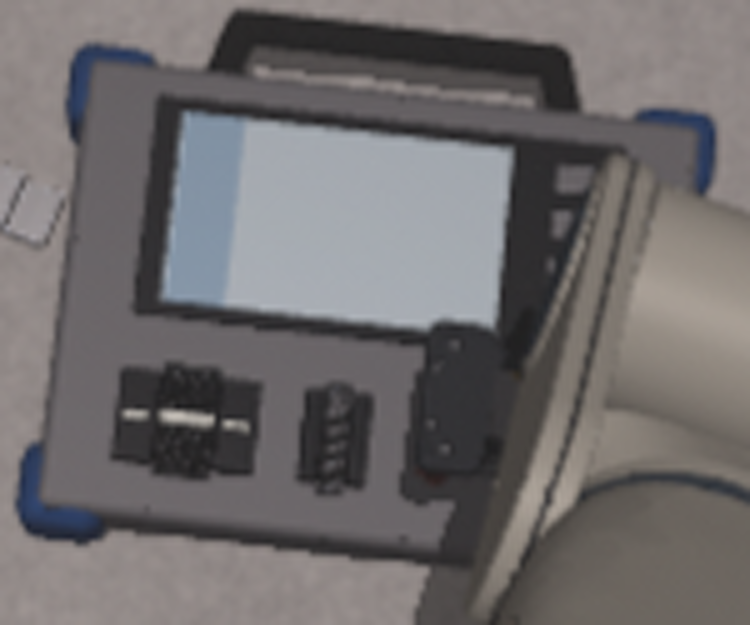

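View pics/s6.png

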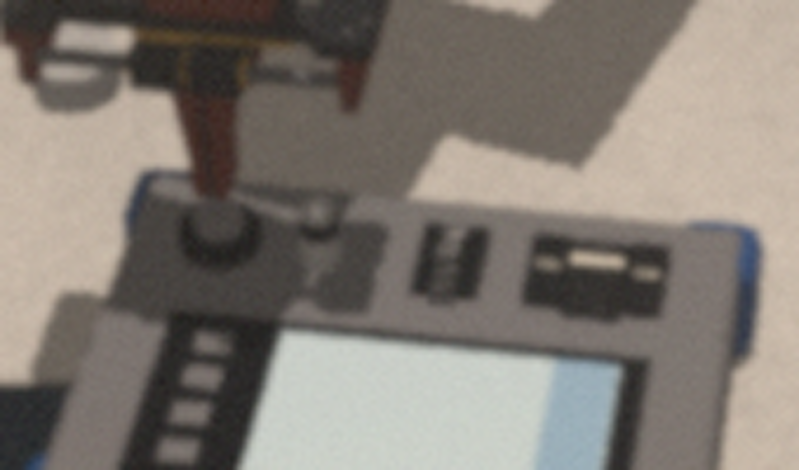

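Top view: line at (187,418), collinear with the marks at (135,413) and (236,425), so the wheel is at 0. The tip is centred over the key. Now I'll press the key stepwise.

```bash
python3 -m creep '[{"tx":0.5,"ty":0,"tz":-10,"rx":0,"ry":0,"rz":0,"fingers":255},{"tx":0.5,"ty":0,"tz":-17,"rx":0,"ry":0,"rz":0,"fingers":255},{"tx":0.5,"ty":0,"tz":-21,"rx":0,"ry":0,"rz":0,"fingers":255},{"tx":0.5,"ty":0,"tz":-21,"rx":0,"ry":0,"rz":0,"fingers":255}]'

```

```text
t: 7.95
ee_pos: [536.3, -179.7, 96.2]
orientation: [-0.11, -2.17, 2.169]
ft_force: [-0.5, 1.5, 2.0]
width: 0.5
```

```bash
python3 -m creep '[{"tx":0,"ty":0,"tz":-2,"rx":0,"ry":0,"rz":0,"fingers":255},{"tx":0,"ty":0,"tz":-4,"rx":0,"ry":0,"rz":0,"fingers":255},{"tx":0,"ty":0,"tz":-4.5,"rx":0,"ry":0,"rz":0,"fingers":255},{"tx":0,"ty":0,"tz":-4.5,"rx":0,"ry":0,"rz":0,"fingers":255}]'

```

```text
t: 8.45
ee_pos: [536.3, -179.7, 92.3]
orientation: [-0.11, -2.17, 2.169]
ft_force: [-2.8, 2.5, 9.0]
width: 0.6
```

```bash
python3 -m creep '[{"tx":0,"ty":0,"tz":-0.5,"rx":0,"ry":0,"rz":0,"fingers":255},{"tx":0,"ty":0,"tz":-1,"rx":0,"ry":0,"rz":0,"fingers":255},{"tx":0,"ty":0,"tz":-1,"rx":0,"ry":0,"rz":0,"fingers":255}]'

```

```text
t: 8.82
ee_pos: [536.4, -179.7, 92.1]
orientation: [-0.11, -2.17, 2.17]
ft_force: [-4.4, 3.4, 18.4]
width: 0.3
```

The stop is reached: force rose to 18 N with no further travel. Now I'll release, lift clear and check.

```bash
python3 -m creep '[{"tx":0,"ty":0,"tz":4,"rx":0,"ry":0,"rz":0,"fingers":255},{"tx":0,"ty":0,"tz":12,"rx":0,"ry":0,"rz":0,"fingers":255},{"tx":0,"ty":0,"tz":60,"rx":0,"ry":0,"rz":0,"fingers":255},{"tx":0,"ty":0,"tz":110,"rx":0,"ry":0,"rz":0,"fingers":255},{"tx":-50,"ty":-30,"tz":120,"rx":0,"ry":0,"rz":0,"fingers":255},{"tx":-90,"ty":-70,"tz":120,"rx":0,"ry":0,"rz":0,"fingers":255},{"tx":-120,"ty":-120,"tz":120,"rx":0,"ry":0,"rz":0,"fingers":255},{"tx":-140,"ty":-170,"tz":120,"rx":0,"ry":0,"rz":0,"fingers":255},{"tx":-140,"ty":-170,"tz":120,"rx":0,"ry":0,"rz":0,"fingers":255}]'
python3 - <<'E'
from h import *
t=ctrl.get_image("top"); crop(t,285,145,435,270,5,"pics/t7.png")
s=ctrl.get_image("scene"); crop(s,190,225,360,335,4.7,"pics/s7.png")
cv2.imwrite("pics/t7f.png",t["pixels"]);print(ctrl.get_obs()["ft_force"])
E
```

```text
t: 9.95
ee_pos: [394.9, -352.8, 210.9]
orientation: [-0.115, -2.166, 2.169]
ft_force: [0.6, 1.4, -0.3]
width: 0.3
[ 0.64758945  0.11585806 -0.41038255]
```

View pics/t7.png

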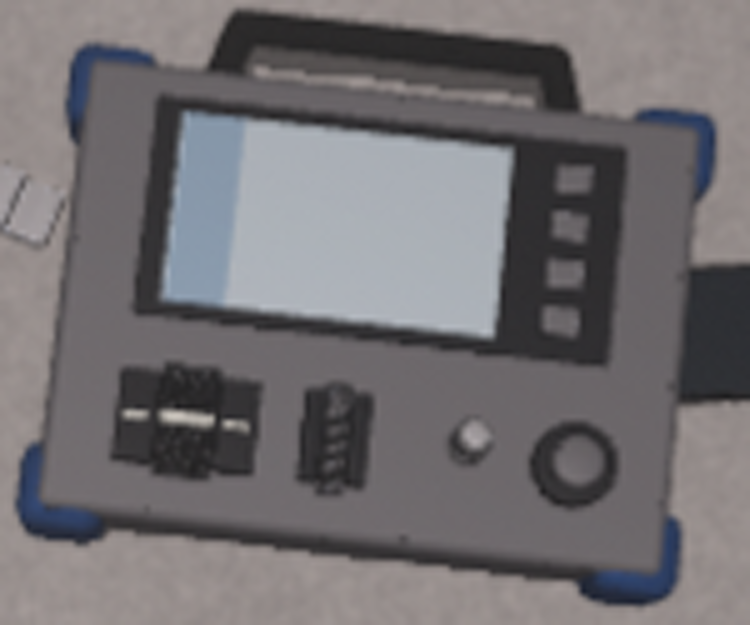

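View pics/s7.png

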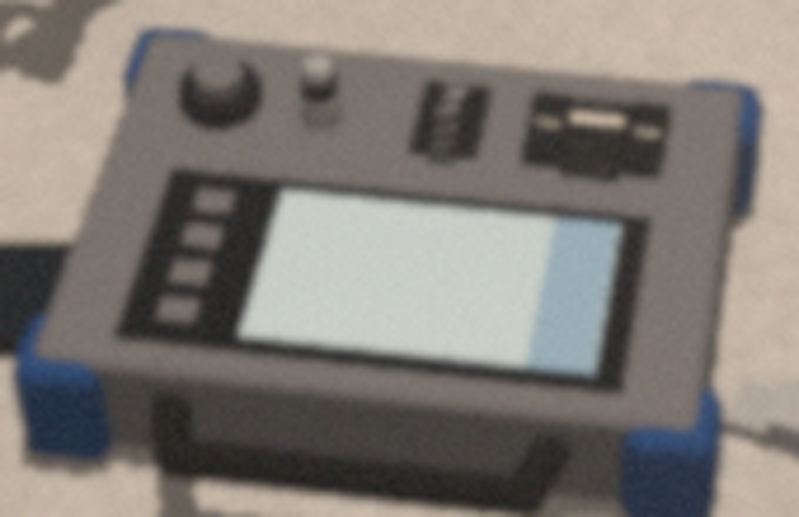

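View pics/t7f.png

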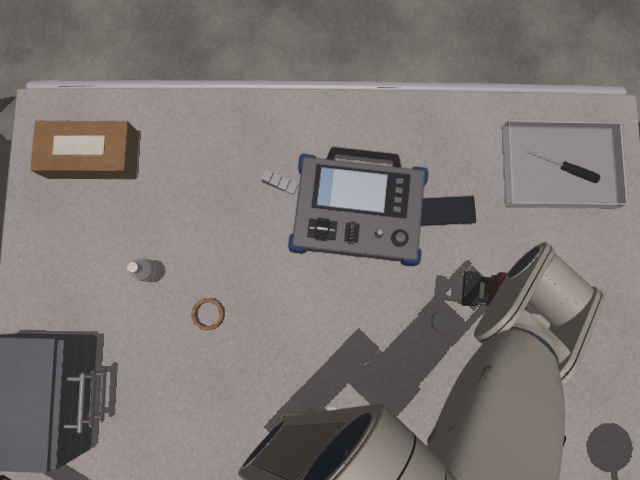

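The line is still on its marks, the key is back up, and the probe and narrow wheel look unchanged. The arm is clear at z ≈ 211 mm, so I'm handing in.

```bash
python3 -c "
from workcell import ctrl
print(ctrl.close_job())"
```

```text
the job is handed in; nothing more can be done
None
```

The wide thumbwheel is on its line and the setting is stored with the key. I handed the job in at about 10 s of the 51 s allowed.

- **Wheel:** It started two clicks negative. I rolled it one click at a time with closed fingertips, two strokes of 13 and 12 mm at about 5 N down. Before the key press, the top view showed the white line in line with both cheek marks.
- **Key:** I pressed it to its stop: travel ended about 6 mm down while the force rose to 18 N. I then let it come back up and moved the arm clear.
- **Last checks:** Final pictures show the line still on its marks and the key up. The narrow wheel, the probe and the other things still in view look unchanged. The adapter was hidden by the arm in the last top view, but the fingertips stayed about 200 mm above the bench there. The force reading was near zero with the arm clear.
- **Disagreement:** The two cameras differed by 3–13 mm on the points I measured, most on the key and the narrow wheel. I used the top view, which matched the given 190 mm wheel-to-key distance (189 measured), and contact heights agreed with it.

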